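# Find the heavy side of the sieve shaker's drum and hold it down

## Robot

A 6-joint arm with a two-finger parallel gripper is mounted at the origin on the work surface. World frame = base frame: x ahead of the robot, y to its left, z up, the work surface at z = 0. Lengths are in m, angles in rad, forces in N, time in s.
With the tool pointing down it reaches from about 0.375 to 0.925 m from the base axis. Payload 5.7 kg.
Tool frame: the origin (TCP) lies midway between the tips of the shut fingers; the grasp point (between the pads) lies 19 mm behind it; z points along the fingers, x is the direction in which the jaws open and shut, and the axes are right-handed (so a half turn about z gives the same grasp; the last joint's range is limited). The gripper opens to 88 mm and grips with 3 to 60 N. Pads are 20 mm wide; open, the fingers measure 115 mm over their backs; the gripper's body (75 mm by 178 mm) begins 61 mm behind the grasp point.
Start: joints at [-1.446, 0.359, 1.51, -0, 1.272, -0.115], TCP at [0.142, -0.583, 0.223] pointing down, gripper open.
Joint ranges: [-2.97, 2.97], [-1.01, 2.36], [0.21, 2.38], [-0.96, 4.11], [0.2, 2.71], [-2.98, 2.98]. Speed limits (rad/s): [2.39, 2.39, 3.14, 3.14, 3.14, 3.14].

## Interface

Orientations are given as a unit quaternion [x, y, z, w].
In Python, from bench import move_ptp, servo_line, goto_joints, move_gripper, sleep, inverse_kinematics, capture, PlanningError, close_job, spot_in, silhouettes, current_clock, current_joint_pos, current_qvel, current_joint_torque, current_position, current_orientation, current_force, current_torque, current_finger_gap gives the robot as it stands. Calls block until the motion is done:
- move_ptp(position, orientation): joint-space move of the TCP to a pose.
- servo_line(position, orientation=None, rate=0.15, contact_N=None): straight line of the TCP; orientation=None keeps the orientation; rate is the mean speed in m/s. With contact_N (N) it stops when the force on the tool has changed by that much, and returns True; else False.
- goto_joints(angles): joint-space move.
- move_gripper(opening): finger opening in m; the grip force is fixed at half the most; returns when the fingers have stopped.
- sleep(seconds).
- inverse_kinematics(position, orientation): joint angles nearest the present ones, or None.
- capture(name): name is "scene" or "top"; returns a dict with "image" (384x512x3 uint8, blue, green, red), "range_z" (384x512 float32, m along the optical axis (not along the pixel's ray), 0 where there is no reading), "intrinsics" (3x3 intrinsics, pixels), "R" (3x3) and "t" (3): a world point X has camera coordinates R X + t. Camera axes: x right, y down, z forward; pixel columns grow to the right and rows downward; lengths in m; the calibration is good to about 2 mm. A picture is of the moment at which its call begins.
A pose or a line that the arm cannot do raises PlanningError and nothing moves.
- close_job(): hands the job in, once; it reports no verdict.
Trained networks look in the newest picture that a camera, given by its name, has taken for a name from the list of things; names that differ only in an ending like _2 or _b are one class to them, and where a whole thing is asked for, a point or a joint stands for the part that bears it (a point fixed in the world has none). Each returns a list of dicts, best first, with "conf" (0 to 1); they miss things now and then, are a little off and sometimes report something else, mostly with a low value. They report only what shows in the picture. A call takes as long as a camera call.
- spot_in(camera, query): "xy" ([column, row] in pixels, amid what is visible of it).
- silhouettes(camera, query): "region" (384x512 bool, what is visible of it) and "xy" ([column, row] in pixels, amid what is visible of it).
Readings, each from a call of its own:
- current_clock(): time.
- current_joint_pos(): joint angles.
- current_qvel(): joint speeds.
- current_joint_torque(): joint torques, N m.
- current_position(): TCP position.
- current_orientation(): TCP orientation.
- current_force(): force on the tool from outside, world axes, zero at the start.
- current_torque(): the same for the moment, N m.
- current_finger_gap(): finger opening in m.
Only numpy, scipy, OpenCV 4.12 (cv2) and the standard library are available. Lean on these libraries where they do the work, as an engineer would, in place of code of your own. Each camera call takes 0.05 s, during which the arm holds its last target.

## Task

The blue drum of the hand-cranked sieve shaker hides an off-centre weight, and its place is not known: take the black crank handle, turn the drum slowly through at least one full turn in one direction, and feel where the handle pushes back and where it runs light. Then turn the heavy side straight down and keep it still there, and finish while still gripping the crank handle, so that a balance mark can be stuck on the top of the drum. Leave all the other things on the table as they stand.

Things in the scene. Friction and masses are not known exactly. Their poses are not given: they have to be found in the camera images.
- shaker: Hand-cranked sieve shaker, bolted down. Grey base plate 300 x 150 x 20 mm, green bearing post, blue closed drum (140 mm diameter, 40 mm thick, axle level, 150 mm up), steel sieve behind. Origin on the table under the drum's centre. -x: along the axle, from drum towards handle; +x: towards post and sieve; z up; y level across the axle. The base starts 30 mm before the origin (-x).
- axle_front (a point): Centre of the circle in which the handle's middle travels: on the axle line, 150 mm above the table, 80 mm before the drum's centre (60 mm clear of its front face), only table below. Same axes as the shaker: -x is along the axle towards the handle's free end, z up, y level across.
- crank_handle: Black round crank handle, 20 mm diameter, 76 mm long, parallel to the axle, 50 mm from the axle line. Origin at its middle. The sleeve spins freely on its pin, so a gripper that keeps its direction can carry it round the whole circle; this entry's own y and z axes turn with the sleeve and mean nothing.
- drum (a joint): Angle of drum and crank together in rad, no stops, counting on past full turns; starts within -1.2 to 1.2. At value q the handle's middle is at y = 0.050 sin q, z = 0.050 cos q in the axle_front frame (0: straight above the axle). The drum turns stiffly, with a steady drag of about 0.34 N m (7 N at the handle) against any motion, and stays where it is left.
- drum_center (a point): Centre of the drum, on the axle (shaker axes). Unseen inside sits one weight of 0.45 to 0.66 kg, 45 mm off the axle, at an unknown angle to the handle, different every time. Where it is being raised the handle needs up to 4 to 6 N more than the drag; where it sinks, as much less. The steel boss on the drum's face only balances the handle.
- tub: Bystander, to be left alone: closed round specimen tub with a green lid, 116 mm across, 63 mm tall. Origin at its underside.
- jar: Bystander, to be left alone: amber glass jar with a white cap, 64 mm across, 100 mm tall. Origin at its underside.
- dish: Bystander, to be left alone: closed flat glass dish, 94 mm across, 18 mm tall. Origin at its underside.
- pen: Bystander, to be left alone: blue felt pen with a black cap, 140 mm long, 16 mm thick. Origin at its underside.
- magnifier: Bystander, to be left alone: hand lens with a black rim and handle, 159 mm long, 10 mm tall. Origin at its underside.
- ruler: Bystander, to be left alone: yellow plastic ruler, 200 x 30 x 4 mm. Origin at its underside.

How it is judged:
By the outcome, as a careful person would: the job done as asked, in the order asked, and still so for the second after the job is handed in, while the arm keeps its last pose, push and grip.
It also fails if it takes over 64 s, if anything falls off the work surface, if the arm or the gripper's body presses on something with over 40 N, if the wrist force passes 120 N, or if a joint passes its speed limit or range.

## Working session

There is one attempt and no reset: what is moved stays moved. The work goes in short steps, each a Python script; the robot and the scene stay as the last script left them, time stands still between calls to the robot, and variables do not carry over. Pictures are saved under pics/ and viewed, and the job is handed in when it is done.

```bash
ls; mkdir -p pics; cat > h.py <<'E'
import numpy as np, cv2
from bench import *
def world(c,u,v,z=None):
    K=c["intrinsics"];z=c["range_z"][int(v),int(u)] if z is None else z
    p=np.array([(u-K[0,2])/K[0,0]*z,(v-K[1,2])/K[1,1]*z,z])
    return c["R"].T@(p-c["t"])
def cloud(c,m):
    vs,us=np.nonzero(m&(c["range_z"]>0));z=c["range_z"][vs,us];K=c["intrinsics"]
    p=np.stack([(us-K[0,2])/K[0,0]*z,(vs-K[1,2])/K[1,1]*z,z],1)
    return (p-c["t"])@c["R"]
E
python3 - <<'E'
from h import *
np.set_printoptions(precision=3,suppress=True)
print(current_clock(),current_orientation(),current_force())
for n in ("scene","top"):
    c=capture(n); cv2.imwrite(f"pics/{n}0.png",c["image"])
    np.savez(f"{n}0.npz",**c)
    for q in ("shaker","crank_handle","drum","tub","jar","dish","pen","magnifier","ruler"):
        r=silhouettes(n,q)
        for d in r[:2]:
            p=cloud(c,d["region"])
            print(n,q,round(d["conf"],2),np.array(d["xy"]),d["region"].sum(),np.median(p,0),p.min(0),p.max(0))
            if q in("crank_handle","drum","shaker") and d is r[0]: np.save(f"{n}_{q}.npy",d["region"])
print(current_clock())
E
```

```text
pics
0.0 [ 0.787 -0.617 -0.001 -0.001] [-0.278 -0.234  0.259]
scene shaker 0.88 [340.3 277.7] 20307 [0.553 0.177 0.124] [ 0.284 -0.355 -0.004] [0.623 0.307 0.22 ]
scene crank_handle 0.89 [268.3 168.3] 350 [ 0.547 -0.05   0.203] [ 0.352 -0.356 -0.003] [ 0.558 -0.013  0.209]
scene drum 0.6 [283.2 203.9] 3229 [0.564 0.044 0.186] [ 0.299 -0.356 -0.004] [0.616 0.066 0.22 ]
scene tub 0.59 [221.2 154.7] 1246 [ 0.488 -0.354  0.061] [ 0.368 -0.533 -0.004] [ 0.535 -0.319  0.065]
scene jar 0.59 [161.6 172.6] 968 [ 0.666 -0.358  0.063] [ 0.592 -0.518 -0.003] [ 0.691 -0.346  0.102]
scene jar 0.52 [198.4 250.6] 1189 [ 0.689 -0.096  0.017] [ 0.64  -0.151 -0.001] [ 0.733 -0.056  0.021]
scene dish 0.65 [198.3 251. ] 1181 [ 0.688 -0.096  0.017] [ 0.64  -0.151 -0.002] [ 0.732 -0.056  0.021]
scene pen 0.69 [263.3 171.8] 174 [ 0.417 -0.256  0.011] [ 0.323 -0.273 -0.003] [ 0.533 -0.021  0.206]
scene magnifier 0.89 [211.5 202.1] 644 [ 0.584 -0.247  0.009] [ 0.531 -0.294 -0.002] [ 0.688 -0.212  0.012]
scene magnifier 0.5 [221.1 157.3] 1227 [ 0.489 -0.353  0.061] [ 0.421 -0.435 -0.003] [ 0.535 -0.319  0.065]
[... 317 characters left out ...]
 0.93 [184.4 187.2] 2557 [0.54  0.016 0.205] [ 0.474 -0.091 -0.004] [0.659 0.099 0.224]
top drum 0.57 [313. 205.] 1035 [ 0.575 -0.251  0.011] [ 0.53  -0.284 -0.001] [ 0.688 -0.214  0.018]
top tub 0.88 [366.8 254.6] 2294 [ 0.476 -0.378  0.063] [ 0.42  -0.434  0.   ] [ 0.543 -0.322  0.07 ]
top jar 0.98 [378.4 172. ] 983 [ 0.65  -0.372  0.098] [ 0.627 -0.436 -0.001] [ 0.714 -0.348  0.105]
top dish 0.67 [258.9 147.1] 1212 [ 0.685 -0.105  0.019] [ 0.639 -0.15   0.002] [ 0.732 -0.058  0.025]
top pen 0.76 [302.8 288.3] 383 [ 0.384 -0.255  0.014] [ 0.324 -0.273 -0.003] [ 0.454 -0.238  0.021]
top magnifier 0.7 [313.  205.4] 1094 [ 0.576 -0.251  0.011] [ 0.53  -0.287 -0.001] [ 0.687 -0.213  0.018]
1.0
```

View pics/scene0.png

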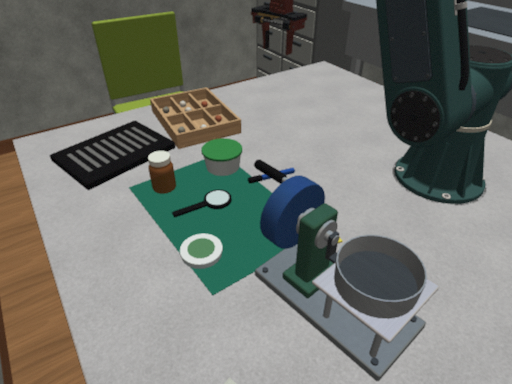

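View pics/top0.png

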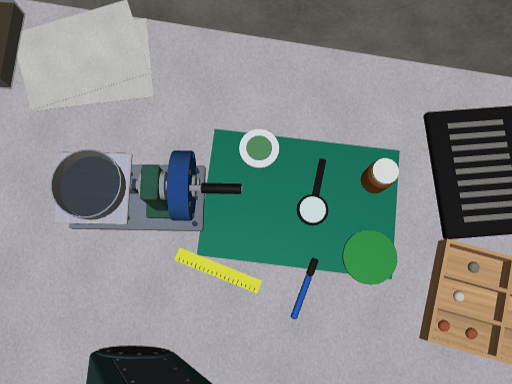

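The scene view shows the drum at about (292,210) and the black handle at (268,170). In the top view the handle is at (221,188) and the drum at (182,186), with the axle roughly along world −y. The dish, at (259,148), is the closest bystander. Next I'll fit the axle frame.

```bash
python3 - <<'E'
from h import *
np.set_printoptions(precision=4,suppress=True)
for n in ("scene","top"):
    c=dict(np.load(f"{n}0.npz")); 
    im=c["image"].astype(int)
    full=cloud(c,np.ones(im.shape[:2],bool)); vs,us=np.nonzero(c["range_z"]>0); col=im[vs,us]
    blue=(col[:,0]>1.6*col[:,2])&(col[:,0]>1.4*col[:,1])&(full[:,2]>0.07)&(abs(full[:,1]-0.02)<.08)&(abs(full[:,0]-.54)<.12)
    P=full[blue]; print(n,"drum",len(P),np.percentile(P,[1,50,99],axis=0))
    # front face plane fit: y<... ; rim fit
    dark=(col.max(1)<60)&(full[:,2]>0.14)&(full[:,1]<-0.008)&(full[:,1]>-0.12)&(abs(full[:,0]-.54)<.1)
    H=full[dark]; print("handle",len(H),H.min(0),H.max(0)); 
    Hc=H[np.abs(H[:,2]-np.median(H[:,2]))<.015]
    m=Hc.mean(0);u,s,v=np.linalg.svd(Hc-m);print(m,v[0],np.degrees(np.arctan2(v[0][0],-v[0][1]*1)))
    for y0 in np.arange(-.1,0,.01):
        k=(H[:,1]>y0)&(H[:,1]<y0+.01)
        if k.sum()>5: print(round(y0,3),k.sum(),H[k].mean(0),H[k,0].min(),H[k,0].max(),H[k,2].max())
    base=(full[:,2]>0.014)&(full[:,2]<0.026)&(full[:,1]>-.05)&(full[:,1]<.35)&(full[:,0]>.4)&(full[:,0]<.66)
    Bs=full[base]; r=cv2.minAreaRect(Bs[:,:2].astype(np.float32)*1000);print("base",len(Bs),r,cv2.boxPoints(r))
    np.savez(f"{n}_pts.npz",P=P,H=H,B=Bs)
E
```

```text
scene drum 2673 [[0.4842 0.0137 0.0928]
 [0.5709 0.0472 0.1824]
 [0.614  0.0585 0.2193]]
handle 282 [ 0.531  -0.0846  0.1912] [ 0.5577 -0.0128  0.209 ]
[ 0.5477 -0.0457  0.2026] [-0.1723  0.985  -0.0106] -170.07890406471267
-0.09 15 [ 0.5535 -0.0821  0.2028] 0.5469700103558678 0.5576618741935379 0.20710602948058446
-0.08 32 [ 0.5525 -0.0749  0.2028] 0.5451816185164651 0.5573624303242223 0.20783719453944738
-0.07 35 [ 0.551  -0.0655  0.2028] 0.5429643903784879 0.5556835738628835 0.20796989038370572
-0.06 39 [ 0.5497 -0.0549  0.2029] 0.5412778586829606 0.5539079466393222 0.20897490571162247
-0.05 38 [ 0.5476 -0.0451  0.2025] 0.5396731365248327 0.5524428796516649 0.2072714541241841
-0.04 41 [ 0.5462 -0.035   0.2024] 0.5374358649879751 0.5513088084352904 0.20783064170153967
-0.03 40 [ 0.5444 -0.0248  0.2029] 0.5354018790414627 0.5492150378489322 0.20843383822154954
-0.02 42 [ 0.5421 -0.016   0.2017] 0.5309721672523952 0.5484311000977936 0.20729507212133397
base 4910 ((529.2151489257812, 148.82640075683594), (148.61306762695312, 300.0172424316406), 9.528481483459473) [[431.1017 284.4649]

[... 521 characters left out ...]
916 0.5516388555412365 0.21012444853319975
-0.06 51 [ 0.5418 -0.0549  0.2063] 0.5338451022117856 0.551129633105582 0.21016837533661592
-0.05 53 [ 0.541  -0.045   0.2064] 0.5324003495963717 0.5508424628100858 0.211085999376436
-0.04 54 [ 0.5389 -0.035   0.2063] 0.5303459800590484 0.5487297953201954 0.2104723332845618
-0.03 53 [ 0.5374 -0.0249  0.2064] 0.5289650032529254 0.5466656551217282 0.21105120938126976
-0.02 23 [ 0.5367 -0.0178  0.206 ] 0.5283020053481605 0.5449431346366513 0.21083220111893008
base 2030 ((526.0262451171875, 147.05938720703125), (149.5807342529297, 299.96417236328125), 8.944500923156738) [[428.8265 283.5894]
 [475.4642 -12.7271]
 [623.226   10.5294]
 [576.5883 306.8458]]
```

```bash
python3 - <<'E'
from h import *
from scipy.optimize import least_squares
np.set_printoptions(precision=4,suppress=True)
for n,bc,th in (("scene",(.5292,.1488),9.528),("top",(.5260,.1471),8.945)):
    d=np.load(f"{n}_pts.npz");th=np.radians(th)
    a=np.array([-np.sin(th),np.cos(th)]);l=np.array([-np.cos(th),-np.sin(th)])
    o=np.array(bc)-.12*a
    P=d["P"];s=(P[:,:2]-o)@a;y=(P[:,:2]-o)@l;z=P[:,2]
    print(n,"origin",o,"axial",np.percentile(s,[1,50,99]))
    r=np.hypot(y,z-.15); k=(abs(r-.07)<.012)&(abs(s)<.015)
    f=least_squares(lambda x:np.hypot(y[k]-x[0],z[k]-x[1])-.07,[0,.15],loss="soft_l1",f_scale=.002)
    print("rim",k.sum(),f.x,np.abs(f.fun).mean())
    H=d["H"];hs=(H[:,:2]-o)@a;hy=(H[:,:2]-o)@l
    f2=least_squares(lambda x:np.hypot(hy-x[0]-x[2]*(hs+.08),H[:,2]-x[1])-.01,[0.016,.198,0],loss="soft_l1",f_scale=.001)
    print("handle axial",hs.min(),hs.max(),"fit",f2.x,"q",np.arctan2(f2.x[0]-f.x[0],f2.x[1]-f.x[1]))
print([round(float(v),3) for v in current_joint_pos()])
# IK sanity: find pose at handle w/ tilt
from scipy.spatial.transform import Rotation as R
th=np.radians(9.2);a3=np.array([-np.sin(th),np.cos(th),0]);l3=np.array([-np.cos(th),-np.sin(th),0])
for tilt in (0,10,20):
  for sg in (1,-1):
    t=np.radians(tilt); zt=np.array([0,0,-1])*np.cos(t)+a3*np.sin(t); xt=sg*l3; yt=np.cross(zt,xt)
    q=R.from_matrix(np.stack([xt,yt,zt],1)).as_quat()
    o=np.array([.546,.0292,.15])-.092*a3
    for ph in np.arange(0,360,45):
        g=o+.05*(np.sin(np.radians(ph))*l3+np.array([0,0,np.cos(np.radians(ph))]))
        s=inverse_kinematics(g+.019*zt,q)
        print(tilt,sg,ph,None if s is None else np.array(s))
E
```

```text
scene origin [0.5491 0.0305] axial [-0.0174  0.0179  0.0204]
rim 1006 [0.0052 0.149 ] 0.000638548689214049
handle axial -0.11445325262587984 -0.041017586585915755 fit [ 0.0201  0.197  -0.0072] q 0.3012836222318646
top origin [0.5447 0.0286] axial [-0.02   -0.0036  0.0191]
rim 1105 [-0.0004  0.15  ] 0.0009749108733161299
handle axial -0.11634169022598925 -0.042864011061945935 fit [ 0.0138  0.1982 -0.0007] q 0.2856279488660991
[-1.446, 0.359, 1.51, -0.0, 1.273, -0.115]
0 1 0 [-0.2319  0.3491  1.6393 -0.      1.1532  2.7491]
0 1 45 [-0.2576  0.3197  1.7286 -0.      1.0933  2.7234]
0 1 90 [-0.2692  0.3464  1.796  -0.      0.9991  2.7118]
0 1 135 [-0.2576  0.4129  1.799  -0.      0.9297  2.7234]
0 1 180 [-0.2319  0.4727  1.7357 -0.      0.9333  2.7491]
0 1 225 [-0.2091  0.4929  1.6461 -0.      1.0027  2.7719]
0 1 270 [-0.2004  0.4679  1.5824 -0.      1.0913  2.7806]
0 1 315 [-0.2091  0.4107  1.5797 -0.      1.1513  2.7719]
0 -1 0 [-0.2319  0.3491  1.6393 -0.      1.1532 -0.3925]
0 -1 45 [-0.2576  0.3197  1.7286 -0.      1.0933 -0.4182]
0 -1 90 [-0.2692  0.3464  1.796  -0.      0.9991 -0.4
[... 1487 characters left out ...]
0.4202  0.5527  1.6481  0.3176  1.1571  2.4005]
20 1 225 [-0.3897  0.57    1.5624  0.3163  1.2143  2.4494]
20 1 270 [-0.378   0.5446  1.503   0.3104  1.2918  2.4872]
20 1 315 [-0.3897  0.4896  1.5031  0.3036  1.3472  2.4938]
20 -1 0 [-0.4202  0.4325  1.5628  0.2972  1.3531 -0.6758]
20 -1 45 [-0.454   0.4079  1.6485  0.2939  1.3034 -0.724 ]
20 -1 90 [-0.4691  0.4355  1.7106  0.2986  1.2214 -0.7645]
20 -1 135 [-0.454   0.4979  1.7104  0.31    1.1583 -0.7719]
20 -1 180 [-0.4202  0.5527  1.6481  0.3176  1.1571 -0.7411]
20 -1 225 [-0.3897  0.57    1.5624  0.3163  1.2143 -0.6922]
20 -1 270 [-0.378   0.5446  1.503   0.3104  1.2918 -0.6544]
20 -1 315 [-0.3897  0.4896  1.5031  0.3036  1.3472 -0.6478]
```

```bash
cat >> h.py <<'E'
from scipy.spatial.transform import Rotation as Rot
np.set_printoptions(precision=4,suppress=True)
th=np.radians(9.0);A=np.array([-np.sin(th),np.cos(th),0]);L=np.array([-np.cos(th),-np.sin(th),0]);Z=np.array([0,0,1.])
t_=np.radians(12);ZT=-Z*np.cos(t_)+A*np.sin(t_);XT=-L;YT=np.cross(ZT,XT)
Q=Rot.from_matrix(np.stack([XT,YT,ZT],1)).as_quat()
C0=np.array([.5445,.0293,.1498])-.090*A   # grasp circle centre
def tcp(q,C=C0,r=.05): return C+r*(np.sin(q)*L+np.cos(q)*Z)+.019*ZT
def ang(p,C=C0):
    d=np.array(p)-.019*ZT-C; return np.arctan2(d@L,d@Z),np.hypot(d@L,d@Z)
E
python3 - <<'E'
from h import *
p=tcp(.293)
move_ptp(p-.11*ZT,Q); print(current_clock(),current_position(),current_force(),current_torque())
f0=np.array(current_force());np.save("f0.npy",f0)
print(servo_line(p,Q,rate=.08,contact_N=8)); print(current_clock(),np.array(current_position())-p,current_force())
for n in ("scene","top"):
    c=capture(n); cv2.imwrite(f"pics/{n}1.png",c["image"])
E
```

```text
3.3 [ 0.5472 -0.0814  0.2866] [-0.2898  0.7625  0.4277] [-0.1279 -0.1206 -0.0221]
False
4.825 [ 0.0004 -0.0002  0.0005] [-0.2935  0.4602 -0.0336]
```

```bash
python3 -c "
import cv2,numpy as np
a=cv2.imread('pics/scene1.png')[100:300,180:400];b=cv2.imread('pics/top1.png')[100:300,130:350]
cv2.imwrite('pics/z1.png',cv2.resize(np.hstack([a,b]),(800,364)))"
```

```text
(no output)
```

View pics/z1.png

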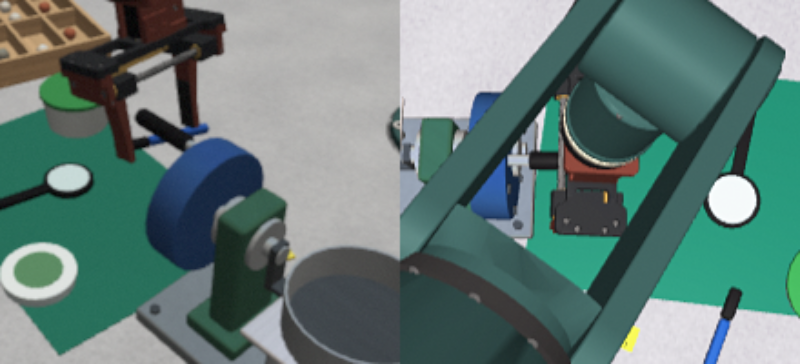

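```bash
python3 - <<'E'
from h import *
c=capture("top")
for z in [(440,180),(480,130),(520,90),(560,40),(420,240),(450,150),(500,110),(590,130),(575,200)]:
    u=130+(z[0]-400)*220/400;v=100+z[1]*200/364
    print(z,int(u),int(v),world(c,u,v))
c=capture("scene"); cv2.imwrite("pics/s2.png",c["image"])
E
```

```text
(440, 180) 152 198 [ 0.4337 -0.0404  0.6777]
(480, 130) 174 171 [ 0.4632 -0.0516  0.6652]
(520, 90) 196 149 [ 0.4901 -0.0648  0.6517]
(560, 40) 218 121 [ 0.5258 -0.0779  0.6342]
(420, 240) 141 231 [ 0.4041 -0.0387  0.6839]
(450, 150) 157 182 [0.5352 0.0708 0.1845]
(500, 110) 185 160 [ 0.4763 -0.0581  0.6587]
(590, 130) 234 171 [ 0.5234 -0.0893  0.4416]
(575, 200) 226 209 [ 0.4887 -0.0776  0.3012]
```

View pics/s2.png

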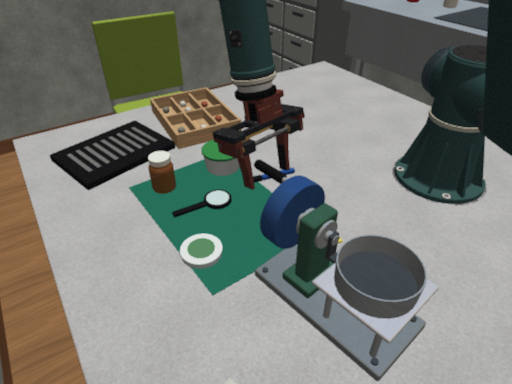

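The fork arms are at z≈0.65, so they clear the drum. The handle at (268,170) sits between the fingers. I'll grip it and try reading force during a move.

```bash
python3 - <<'E'
from h import *
import threading,time
move_gripper(.015); print(current_clock(),current_finger_gap(),current_position(),current_force())
print(ang(current_position()))
q0=.293
log=[];stop=False
def lg():
    while not stop:
        try: log.append((current_clock(),*current_position(),*current_force()))
        except Exception as e: log.append(repr(e)); break
T=threading.Thread(target=lg);T.start()
servo_line(tcp(q0+.15),Q,rate=.03)
stop=True;T.join()
print(len(log))
for r in log[::max(1,len(log)//15)]: print(np.array(r) if not isinstance(r,str) else r)
print(current_clock(),current_force(),ang(current_position()))
E
```

```text
Still running in the background as job /tmp/bash_jobs.1000/d322164dc063 (pid 626). You'll get a notice when it ends.
```

```bash
cat /tmp/bash_jobs.1000/d322164dc063/std*; ps aux | grep -c python3; kill -- -$(cat /tmp/bash_jobs.1000/d322164dc063/pid); sleep 1; timeout 30 python3 -c "
from h import *
print(current_clock(),current_finger_gap(),current_force(),ang(current_position()))"
```

```text
3
6.4833 0.019185794861888462 [4.9189 2.2502 3.9867] (np.float64(0.39038816573099633), np.float64(0.05010457082667386))
```

```bash
cat >> h.py <<'E'
F0=np.load("f0.npy")
def read(q):
    f=np.array(current_force())-F0
    T=np.cos(q)*L-np.sin(q)*Z; R_=np.sin(q)*L+np.cos(q)*Z
    a,r=ang(current_position())
    return [current_clock(),q,a,r,f@T,f@R_,f@A]
E
timeout 60 python3 - <<'E'
from h import *
out=[]
q=.3904
print(np.array(read(q)))
for i in range(4):
    q+=.12
    servo_line(tcp(q),Q,rate=.03)
    print(np.array(read(q)),current_qvel())
    if i%2: 
        for k in range(3): sleep(.05);print("  ",np.array(read(q)))
E
```

```text
[ 6.4833  0.3904  0.3904  0.0501 -6.3271  1.2449  0.6546]
[ 6.7417  0.5104  0.4608  0.0501 -5.9757  2.9193  1.4105] [ 0.0008  0.0011 -0.0006  0.0013  0.0009  0.0008]
[ 7.0917  0.6304  0.5968  0.0503 -5.0913  4.3204  0.9061] [-0.0009  0.0008 -0.002  -0.0005  0.0005  0.0005]
   [ 7.1417  0.6304  0.5961  0.0502 -5.216   4.7052  0.5331]
   [ 7.1917  0.6304  0.5957  0.0502 -4.025   5.1406  0.601 ]
   [ 7.2417  0.6304  0.5963  0.0503 -5.011   5.0403  0.929 ]
[ 7.5917  0.7504  0.7323  0.0504 -4.0207  5.7959  0.4389] [-0.0014  0.0015 -0.0015 -0.0029  0.0005 -0.0007]
[ 7.9417  0.8704  0.8654  0.0505 -3.4184  4.2624 -0.2256] [-0.0015  0.002  -0.0012 -0.0001  0.0032  0.001 ]
   [ 7.9917  0.8704  0.8654  0.0505 -3.2585  4.1868 -0.7926]
   [ 8.0417  0.8704  0.8652  0.0505 -2.6162  4.9509 -0.7676]
   [ 8.0917  0.8704  0.8653  0.0505 -3.2264  5.3908 -1.4325]
```

```bash
timeout 200 python3 - <<'E'
from h import *
out=[];q=.8704;end=q+2*np.pi+.4
while q<end:
    q+=.12
    servo_line(tcp(q),Q,rate=.03)
    rs=np.mean([read(q) for _ in range(4)],0); out.append(rs)
    if np.hypot(rs[4],rs[5])>35: print("force stop",rs);break
np.save("fwd.npy",out)
out=np.array(out);print(out)
print(current_finger_gap(),current_clock(),[current_force() for _ in range(2)])
E
```

```text
[[  8.4417   0.9904   0.9939   0.0506  -1.9903   4.7777  -0.8173]
 [  8.7917   1.1104   1.1222   0.0507  -0.7446   5.7807  -1.305 ]
 [  9.1417   1.2304   1.2449   0.0508   1.139    5.3939  -2.1737]
 [  9.4917   1.3504   1.3658   0.0509   0.9736   4.9376  -1.7572]
 [  9.8417   1.4704   1.4856   0.051    3.6837   4.5504  -2.1188]
 [ 10.1917   1.5904   1.6034   0.051    3.0602   4.6486  -2.7323]
 [ 10.5417   1.7104   1.7223   0.051    4.1542   5.1848  -2.5758]
 [ 10.8917   1.8304   1.8385   0.051    3.4326   6.8108  -1.9528]
 [ 11.2417   1.9504   1.957    0.0509   3.7794   6.6261  -2.079 ]
 [ 11.5917   2.0704   2.0747   0.0509   3.4465   7.1918  -1.6169]
 [ 11.9417   2.1904   2.1934   0.0508   4.1535   7.5606  -2.6778]
 [ 12.2917   2.3104   2.3108   0.0508   2.5928   9.3747  -1.954 ]
 [ 12.6417   2.4304   2.4304   0.0507   1.6404   9.4146  -3.176 ]
 [ 12.9917   2.5504   2.5493   0.0506   1.0435  10.0049  -2.0082]
 [ 13.3417   2.6704   2.6694   0.0505   0.7974  11.1478  -3.1029]
 [ 13.6917   2.7904   2.7899   0.0504   0.4244  11.8533  -3.003 ]
 [ 14.0417   2.9104   2.9112   0.0502  -1.20
[... 1997 characters left out ...]
467]
 [ 24.8917   6.6304   0.2395   0.0504  -2.6684 -24.7269  -0.441 ]
 [ 25.2417   6.7504   0.335    0.0503  -2.5443 -20.2608  -0.0691]
 [ 25.5917   6.8704   0.4389   0.0503  -2.6582 -12.8288   1.4589]
 [ 25.9417   6.9904   0.5555   0.0503  -3.6696  -5.5004   0.948 ]
 [ 26.2917   7.1104   0.6894   0.0503  -5.7689   3.8803   0.195 ]
 [ 26.6417   7.2304   0.8455   0.0504  -3.7625   5.8966  -0.7601]
 [ 26.9917   7.3504   0.9867   0.0505  -3.3751   7.2672  -1.7225]
 [ 27.3417   7.4704   1.1222   0.0506  -1.6789   7.6396  -2.5228]
 [ 27.6917   7.5904   1.2537   0.0508  -0.4294   7.9164  -2.9888]]
0.01905833135620264 27.6917 [array([-7.2607, -3.3676,  2.9047]), array([-7.2607, -3.3676,  2.9047])]
```

```bash
timeout 100 python3 - <<'E'
from h import *
from scipy.optimize import least_squares
o=np.load("fwd.npy")
y=o[:,3]*np.sin(o[:,2]);z=o[:,3]*np.cos(o[:,2])
f=least_squares(lambda x:np.hypot(y-x[0],z-x[1])-x[2],[0,0,.05]);print("circle",f.x*1000,"res um",np.abs(f.fun).mean()*1e6)
qa=np.unwrap(np.arctan2(y-f.x[0],z-f.x[1]))
FL=np.cos(o[:,1])*o[:,4]+np.sin(o[:,1])*o[:,5];FZ=-np.sin(o[:,1])*o[:,4]+np.cos(o[:,1])*o[:,5]
fT=np.cos(qa)*FL-np.sin(qa)*FZ; fR=np.sin(qa)*FL+np.cos(qa)*FZ
k=o[:,1]<o[0,1]+2*np.pi
for sel,nm in ((k,"1turn"),(np.abs(fR)<13,"lowR")):
    M=np.stack([np.ones(sel.sum()),np.sin(qa[sel]),np.cos(qa[sel])],1)
    c=np.linalg.lstsq(M,-fT[sel],rcond=None)[0];res=-fT[sel]-M@c
    G=np.hypot(c[1],c[2]);d=np.arctan2(-c[2],-c[1]);print(nm,c,"G",G,"delta",d,"q target",(np.pi-d)%(2*np.pi),"rms",res.std())
dl=y-.05*np.sin(o[:,1]);dz=z-.05*np.cos(o[:,1])
for i in range(0,len(o),3): print(np.array([o[i,1],qa[i]%(2*np.pi),fT[i],fR[i],FL[i],FZ[i],o[i,6],dl[i]*1e3,dz[i]*1e3]))
c=capture("scene");cv2.imwrite("pics/s3.png",c["image"])
a=c["image"][80:280,170:390];cv2.imwrite("pics/z3.png",cv2.resize(a,(792,720))[:600])
E
```

```text
circle [ 0.8875 -0.0373 50.0265] res um 84.87285743059327
1turn [ 3.1899 -4.5211  2.1587] G 5.010056278861524 delta -0.44546504710065005 q target 3.587057700690443 rms 1.3241722434271959
lowR [ 3.2386 -4.5332  2.1732] G 5.02716218949284 delta -0.447037318509429 q target 3.588629972099222 rms 1.350620630646001
[ 0.9904  0.9836 -1.9577  4.7911  2.9039  4.2843 -0.8173  0.6372  0.2056]
[ 1.3504  1.3615  0.919   4.948   5.031   0.1294 -1.7572  1.0386 -0.57  ]
[ 1.7104  1.7242  4.0823  5.2416  4.5563 -4.8353 -2.5758  0.8827 -0.7346]
[ 2.0704  2.0826  3.3588  7.2332  4.6616 -6.4707 -1.6169  0.6699 -0.6126]
[ 2.4304  2.4433  1.5188  9.435   4.9025 -8.2031 -3.176   0.4392 -0.5059]
[  2.7904   2.8063   0.2355  11.8586   3.6792 -11.2758  -3.003    0.1516
  -0.3465]
[  3.1504   3.1751  -2.7205  11.5595   2.3319 -11.6441  -2.4092  -0.3457
  -0.0004]
[ 3.5104  3.5356 -4.4332  4.7728  2.2616 -6.1088 -2.1483 -0.3144  0.3471]
[ 3.8704  3.8782 -5.013  -1.6684  4.8342 -2.1316 -4.0049  0.5613  0.1814]
[ 4.2304  4.229  -6.6029 -2.4954  5.2786 -4.6864 -3.1697  0.916  -0.103 ]
[ 4.5904  4.5907 -6.5707 -4.4681  5.2327 -5.9797 -3.8083  0.9288 -0.0177]
[ 4.9504  4.9542 -7.0985 -7.1618  5.254  -8.6067 -5.0896  1.0076  0.1263]
[  5.3104   5.3166  -7.3629 -11.2339   5.0622 -12.4413  -5.0571   1.0705
   0.2118]
[  5.6704   5.6756  -7.1855 -16.5768   3.5635 -17.7122  -5.1014   1.0685
   0.1601]
[  6.0304   6.0122  -7.4807 -23.7448  -0.8519 -24.8807  -5.0367  -0.0408
  -0.0936]
[  6.3904   0.0341  -5.6554 -27.6436  -6.5959 -27.4344  -2.9233  -2.7466
   0.4916]
[  6.7504   0.318   -5.5279 -19.6575 -11.3971 -16.9434  -0.0691  -5.9734
   2.8916]
[ 7.1104  0.6752 -5.1146  4.7094 -1.049   6.8729  0.195  -4.8295  4.9395]
[ 7.4704  1.1138 -1.1137  7.7422  6.4561  4.4159 -2.5228 -0.7533  3.2452]
```

View pics/z3.png

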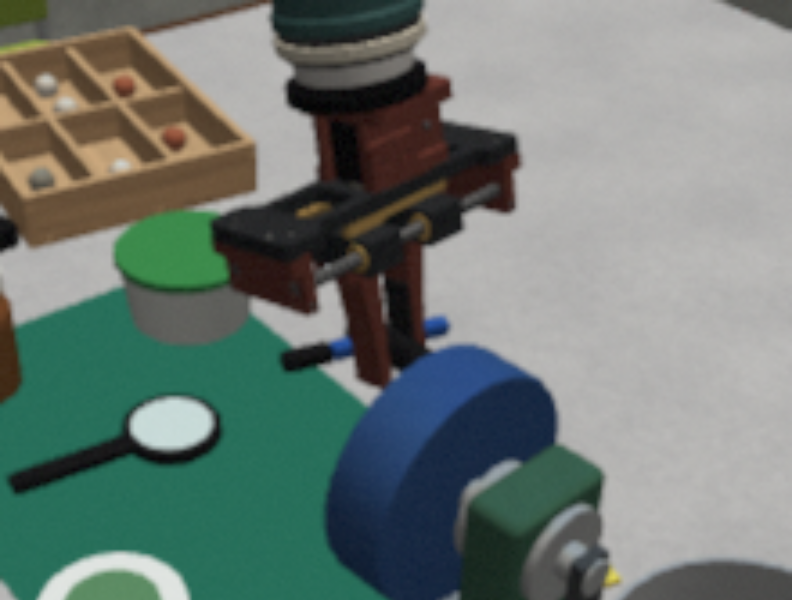

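```bash
cat >> h.py <<'E'
C1=C0+.0009*L-.0005*Z
E
timeout 200 python3 - <<'E'
from h import *
out=[];q=7.5904
print(current_clock())
while q>1.35:
    q-=.2
    servo_line(tcp(q,C1,.0499),Q,rate=.045)
    rs=np.array(read(q)); out.append(rs)
    if np.hypot(rs[4],rs[5])>38: print("force stop",rs);break
    if rs[0]>45: print("time");break
np.save("bwd.npy",out);o=np.array(out)
print(current_clock(),current_finger_gap(),q)
y=o[:,3]*np.sin(o[:,2]);z=o[:,3]*np.cos(o[:,2])
FL=np.cos(o[:,1])*o[:,4]+np.sin(o[:,1])*o[:,5];FZ=-np.sin(o[:,1])*o[:,4]+np.cos(o[:,1])*o[:,5]
qa=np.unwrap(np.arctan2(y-.0009,z))
qa+=2*np.pi*np.round((o[0,1]-qa[0])/2/np.pi)
fT=np.cos(qa)*FL-np.sin(qa)*FZ; fR=np.sin(qa)*FL+np.cos(qa)*FZ
print(np.stack([o[:,0],o[:,1],qa-o[:,1],np.hypot(y-.0009,z)*1e3,fT,fR,FL,FZ,o[:,6]],1))
M=np.stack([np.ones(len(o)),np.sin(qa),np.cos(qa),np.sin(2*qa),np.cos(2*qa)],1)
for n in (3,5):
    c=np.linalg.lstsq(M[:,:n],-fT,rcond=None)[0]
    print(c,"G",np.hypot(c[1],c[2]),"target",(np.pi-np.arctan2(-c[2],-c[1]))%(2*np.pi),(-fT-M[:,:n]@c).std())
E
```

```text
27.7417
39.725 0.019297250932559587 1.1903999999999952
[[28.1     7.3904 -0.0448 49.8149 -2.8743  6.4135  4.2033  5.6327 -2.3497]
 [28.475   7.1904 -0.0272 49.8408  0.1234  5.0995  4.0089  3.1542 -1.7503]
 [28.85    6.9904 -0.0128 49.8533  4.2477  2.5407  4.89   -0.7659 -1.9762]
 [29.225   6.7904 -0.0083 49.8349  3.7591  0.8771  3.7205 -1.0286 -2.5502]
 [29.6     6.5904 -0.0124 49.7881  2.4486  1.6179  2.813   0.8366 -1.3187]
 [29.975   6.3904 -0.0137 49.7395  1.6736  2.5233  1.9019  2.3561 -1.5217]
 [30.35    6.1904 -0.0172 49.7685  1.3104  1.0611  1.186   1.1986 -2.0582]
 [30.725   5.9904 -0.0188 49.7763 -1.0425 -0.2849 -0.9049 -0.5908 -2.0704]
 [31.1     5.7904 -0.0198 49.7874 -2.6334 -0.4183 -2.0898 -1.656  -1.9585]
 [31.475   5.5904 -0.0204 49.784  -4.0439  1.9095 -4.3076 -1.2017 -2.3864]
 [31.85    5.3904 -0.0211 49.7998 -5.6867  1.7122 -4.8285 -3.4578 -2.7613]
 [32.225   5.1904 -0.0244 49.7839 -6.1614  2.6697 -5.0996 -4.3685 -2.8019]
 [32.6     4.9904 -0.0278 49.7921 -6.4003  2.2948 -3.8083 -5.6326 -3.5186]
 [32.975   4.7904 -0.0307 49.8184 -4.8096  4.3044 -4.527  -4.6006 -4.1
[... 851 characters left out ...]
0225 50.2802  5.2582 -1.577  -4.973  -2.325  -4.6828]
 [37.85    2.1904  0.0217 50.2507  3.812  -2.0312 -3.9082 -1.8393 -4.5186]
 [38.225   1.9904  0.0217 50.2301  3.5587 -2.0122 -3.3395 -2.3582 -4.0185]
 [38.6     1.7904  0.0214 50.2085  4.0675 -2.8547 -3.7432 -3.2684 -3.9287]
 [38.975   1.5904  0.0195 50.1759  4.6498 -2.9521 -3.1317 -4.5308 -4.1354]
 [39.35    1.3904  0.0172 50.1317  3.6421 -3.196  -2.5619 -4.1129 -4.1395]
 [39.725   1.1904  0.0158 50.0972  4.3935 -3.7482 -1.9352 -5.4413 -5.1152]]
[-1.0744 -3.9583  2.58  ] G 4.724825295554812 target 3.7192269800377415 2.154119354542937
[-1.0642 -3.9949  2.5429 -0.5444 -2.3282] G 4.73559931926375 target 3.7084393427968503 1.3492439158303968
```

```bash
cat > fit.py <<'E'
from h import *
def prep(o):
    y=o[:,3]*np.sin(o[:,2]);z=o[:,3]*np.cos(o[:,2])
    FL=np.cos(o[:,1])*o[:,4]+np.sin(o[:,1])*o[:,5];FZ=-np.sin(o[:,1])*o[:,4]+np.cos(o[:,1])*o[:,5]
    qa=np.arctan2(y-.0009,z);return qa,np.cos(qa)*FL-np.sin(qa)*FZ,np.sin(qa)*FL+np.cos(qa)*FZ
f=prep(np.load("fwd.npy"));b=prep(np.load("bwd.npy")[2:])
def M(q,s,n,even):
    c=[np.ones_like(q),np.sin(q),np.cos(q),s*np.ones_like(q)]
    if n>=2: c+=[s*np.cos(2*q),s*np.sin(2*q)]
    if even: c+=[np.cos(2*q),np.sin(2*q)]
    if n>=3: c+=[s*np.cos(q),s*np.sin(q)]
    return np.stack(c,1)
for n in (1,2,3):
  for even in (0,1):
   for fk in ("all","lowR"):
    k=np.abs(f[2])<(99 if fk=="all" else 15)
    A_=np.vstack([M(f[0][k],-1,n,even),M(b[0],1,n,even)]);y=np.r_[f[1][k],b[1]]
    w=np.r_[np.full(k.sum(),np.sqrt(len(b[0])/k.sum())),np.ones(len(b[0]))]
    c=np.linalg.lstsq(A_*w[:,None],y*w,rcond=None)[0];d=np.arctan2(c[2],c[1])
    print(n,even,fk,c,"G",np.hypot(c[1],c[2]),"target",(np.pi-d)%(2*np.pi),"rms",(y-A_@c).std())
E
python3 fit.py
```

```text
1 0 all [-0.9279  4.4569 -2.23    2.3232] G 4.983702206164821 target 3.6055203757624104 rms 1.5041090135733817
1 0 lowR [-0.9099  4.4997 -2.1868  2.3089] G 5.002958581676988 target 3.593976808237901 rms 1.5397161456876718
1 1 all [-0.9322  4.4667 -2.2376  2.3164  0.5498  0.0346] G 4.995847200025046 target 3.606005020251831 rms 1.5450536941254516
1 1 lowR [-0.8528  4.4942 -2.0725  2.243   0.5598 -0.0114] G 4.949041979055209 target 3.5736765089854456 rms 1.5540849997364352
2 0 all [-0.9098  4.4794 -2.1699  2.316   1.5799  1.1718] G 4.977329313647498 target 3.5926882962084528 rms 0.7585712873813442
2 0 lowR [-1.0545  4.51   -2.4496  2.4427  1.7772  1.0743] G 5.132261850490651 target 3.6391602701045973 rms 0.6428125579541146
2 1 all [-0.9143  4.486  -2.1789  2.3082  1.5751  1.1522  0.4888 -0.0127] G 4.987137807523233 target 3.593744819425172 rms 0.6734341427474718
2 1 lowR [-1.0151  4.5102 -2.3714  2.4019  1.7302  1.0835  0.3356  0.0432] G 5.095610877092688 target 3.625649577102376 rms 0.6033543291433248
3 0 all [-0.9062  4.4809 -2.1666  2.3167  1.5813  1.1739 -0.0016  0.089 ] G 4.977214625527878 target 3.59196142017775 rms 0.7561387006482873
3 0 lowR [-1.0898  4.535  -2.5157  2.4885  1.855   1.0592  0.3355  0.0172] G 5.185997693407967 target 3.6480555198036266 rms 0.6074326748760436
3 1 all [-0.9114  4.4873 -2.1762  2.309   1.5759  1.154   0.4861 -0.0076  0.0005
  0.0685] G 4.987104317919101 target 3.5931386058919363 rms 0.6717351145665482
3 1 lowR [-1.0522  4.5331 -2.4414  2.4498  1.8019  1.0719  0.2601  0.0745  0.2657
  0.0227] G 5.148705496528131 target 3.6356146103253404 rms 0.5798406439215326
```

The forward and backward passes agree: amplitude about 5 N, with the heavy side down at q≈3.6 to 3.65. I'll move there now.

```bash
timeout 200 python3 - <<'E'
from h import *
q=1.1904;tg=3.615;out=[]
qs=np.linspace(q,tg,13)[1:]
def qa():
    a,r=ang(current_position(),C0+.0009*L);return a%(2*np.pi),r
for q in qs:
    servo_line(tcp(q,C1,.0499),Q,rate=.045); out.append(read(q))
    if np.hypot(out[-1][4],out[-1][5])>38: print("stop");break
np.save("fwd2.npy",out);o=np.array(out);print(o[:,[0,1,4,5]])
cmd=tg
for i in range(2):
    e=tg-qa()[0];print("err",e,current_clock())
    if abs(e)<.015: break
    cmd+=e; servo_line(tcp(cmd,C1,.0499),Q,rate=.03)
print(qa(),current_clock(),current_finger_gap(),current_force())
for n in ("scene","top"):
    c=capture(n);cv2.imwrite(f"pics/{n}4.png",c["image"])
    if n=="scene": cv2.imwrite("pics/z4.png",cv2.resize(c["image"][80:280,170:390],(660,600)))
E
```

```text
[[40.1     1.3924  5.0048 -2.164 ]
 [40.475   1.5945  6.2582 -1.2552]
 [40.85    1.7965  8.4886  0.7589]
 [41.225   1.9986  9.1381  1.5888]
 [41.6     2.2006  8.5293  3.3859]
 [41.975   2.4027  6.7353  3.0081]
 [42.35    2.6048  4.4789  2.6415]
 [42.725   2.8068  2.3374  1.883 ]
 [43.1     3.0089  0.4719  0.1138]
 [43.475   3.2109 -1.2796 -4.4709]
 [43.85    3.413  -3.3031 -4.6867]
 [44.225   3.615  -3.2959 -4.6055]]
err 0.030530019022773747 44.225
err 0.0167112995316554 44.475
(np.float64(3.6066196154168857), np.float64(0.050156690665019675)) 44.725 0.019395771646154424 [-6.936  -5.3954  0.0134]
```

View pics/z4.png

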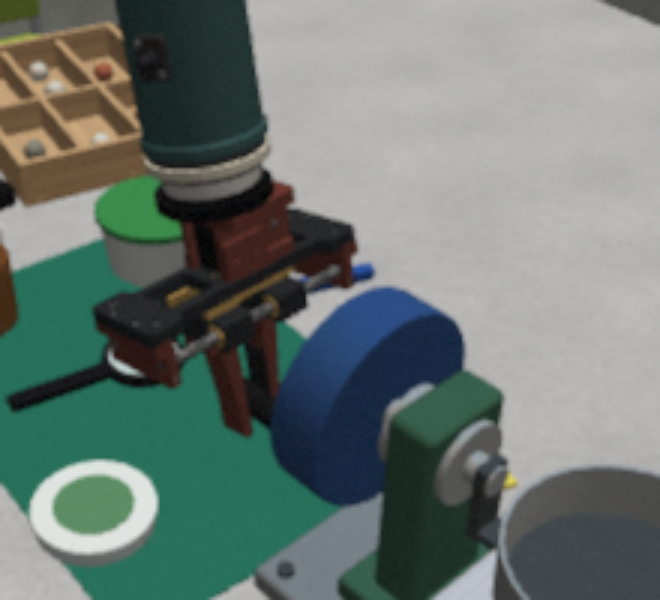

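View pics/top4.png

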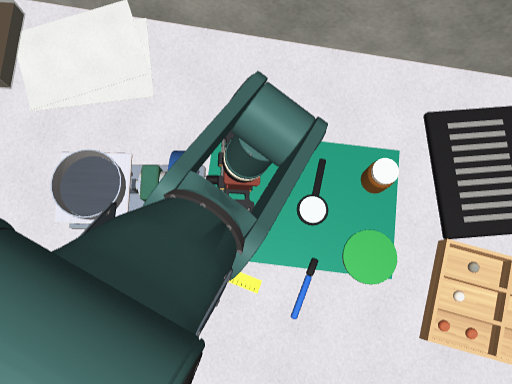

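```bash
timeout 200 python3 - <<'E'
from h import *
o=np.load("fwd2.npy");print(np.c_[o[:,1],o[:,2]%(2*np.pi)-o[:,1],o[:,3]])
print(current_qvel(),current_joint_torque(),current_torque())
q=3.66
for dq,rate in ((.05,.008),(.05,.02)):
    q+=dq; servo_line(tcp(q,C1,.0499),Q,rate=rate); r=np.array(read(q)); print(r,r[2]%(2*np.pi)-q)
E
```

```text
[[ 1.3924  0.0184  0.051 ]
 [ 1.5945  0.0203  0.051 ]
 [ 1.7965  0.0193  0.051 ]
 [ 1.9986  0.0152  0.051 ]
 [ 2.2006  0.0104  0.0509]
 [ 2.4027  0.0071  0.0508]
 [ 2.6048  0.0046  0.0506]
 [ 2.8068  0.0024  0.0505]
 [ 3.0089 -0.0021  0.0504]
 [ 3.2109 -0.0171  0.0502]
 [ 3.413  -0.0337  0.05  ]
 [ 3.615  -0.0469  0.0498]]
[-0.0009  0.001   0.0003 -0.0016 -0.0016  0.0004] [  3.0043 -55.9017 -23.3567   3.0607  -0.5599  -0.0203] [-0.7879  0.8783  0.2063]
[45.275   3.71   -2.6499  0.0497 -6.5917 -2.165  -4.7246] -0.07668365634033059
[45.55    3.76   -2.5968  0.0496 -6.4429 -1.4874 -3.8345] -0.0735811501817949
```

```bash
timeout 200 python3 - <<'E'
from h import *
q=3.76
for i in range(4):
    q-=.07; servo_line(tcp(q,C1,.0499),Q,rate=.02); r=np.array(read(q)); print(r,r[2]%(2*np.pi)-q)
E
```

```text
[45.875   3.69   -2.5986  0.0498  1.7887 -5.5112 -1.7752] -0.005416787473849105
[46.2     3.62   -2.6339  0.0498  3.5038 -5.8781 -1.0091] 0.02928569408665016
[46.525   3.55   -2.6905  0.0499  5.5382 -7.0532  0.3462] 0.04265697428061399
[46.85    3.48   -2.7521  0.0499  5.9152 -5.6154  0.3658] 0.05106139998621506
```

```bash
timeout 200 python3 - <<'E'
from h import *
q=3.48
def st(dq,rate):
    global q
    q+=dq; servo_line(tcp(q,C1,.0499),Q,rate=rate); r=np.array(read(q)); print(r,r[2]%(2*np.pi)-q)
for i in range(4): st(-.25,.06)
print("slow back")
for i in range(3): st(-.07,.02)
print("slow fwd")
for i in range(4): st(.07,.02)
E
```

```text
[47.2083  3.23   -3.0137  0.0501  4.945   0.0862  0.7863] 0.03949729643410205
[47.5667  2.98    3.0064  0.0503  5.3259  3.4532  1.1003] 0.026389700438663066
[47.925   2.73    2.7457  0.0505  8.3377  4.0675 -0.1883] 0.015703975685052995
[48.2833  2.48    2.4819  0.0507  6.518   2.3308  0.764 ] 0.0019207365013489408
slow back
[48.6083  2.41    2.4146  0.0508  9.1801  3.0554  1.235 ] 0.004588680659277422
[48.9333  2.34    2.342   0.0508  8.9712  3.0015 -0.9771] 0.0019729846081135705
[49.2583  2.27    2.2699  0.0509  9.3037  0.4147  0.5349] -0.00013790126590151885
slow fwd
[49.5833  2.34    2.3287  0.0509 -0.0226 -1.4849 -0.1155] -0.011349750609858766
[49.9083  2.41    2.4054  0.0509 -1.2504 -2.0267 -0.382 ] -0.0046183358105231775
[50.2333  2.48    2.4783  0.0508  0.9256 -0.8482  0.7658] -0.001694280587954733
[50.5583  2.55    2.5467  0.0508  0.4515 -1.1574 -0.0594] -0.0033326414697967266
```

Slow strokes settle it. At q≈2.4 the handle reads +9.2 N backward and about 0 N forward, a mean of +4.6 N. At q≈3.6 it reads +5.9 and −6.5 N, a mean near 0. So the heavy side is down, not up, at about 3.6. I'll return there.

```bash
timeout 200 python3 - <<'E'
from h import *
tg=3.60
def qa():
    a,r=ang(current_position(),C0+.0009*L);return a%(2*np.pi)
for q in np.linspace(2.55,tg,6)[1:]:
    servo_line(tcp(q,C1,.0499),Q,rate=.05)
cmd=tg
for i in range(4):
    e=tg-qa();print("err",e,current_clock())
    if abs(e)<.012: break
    cmd+=e; servo_line(tcp(cmd,C1,.0499),Q,rate=.03)
a=qa();sleep(.6);print(a,qa(),current_clock(),current_finger_gap(),np.array(current_force()),current_qvel())
c=capture("scene");cv2.imwrite("pics/scene5.png",c["image"])
m=c["image"];cv2.imwrite("pics/z5.png",cv2.resize(m[150:270,220:340],(600,600),interpolation=cv2.INTER_CUBIC))
E
```

```text
err 0.04336934486159372 52.35
err 0.014960417978602258 52.6
err 0.008113828650000876 52.85
3.591886171349999 3.5916930894651453 53.45 0.019332503233460988 [-6.1877 -3.4136 -1.0551] [ 0.0005 -0.0002 -0.0014 -0.     -0.0007 -0.0013]
```

View pics/scene5.png

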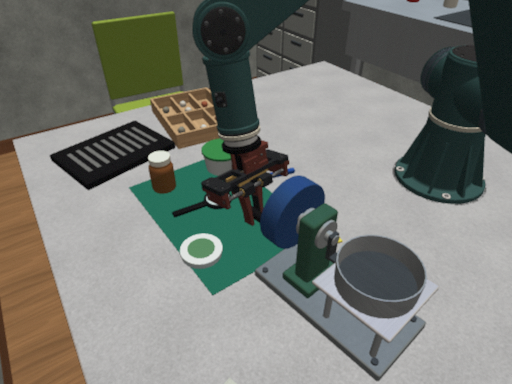

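View pics/z5.png

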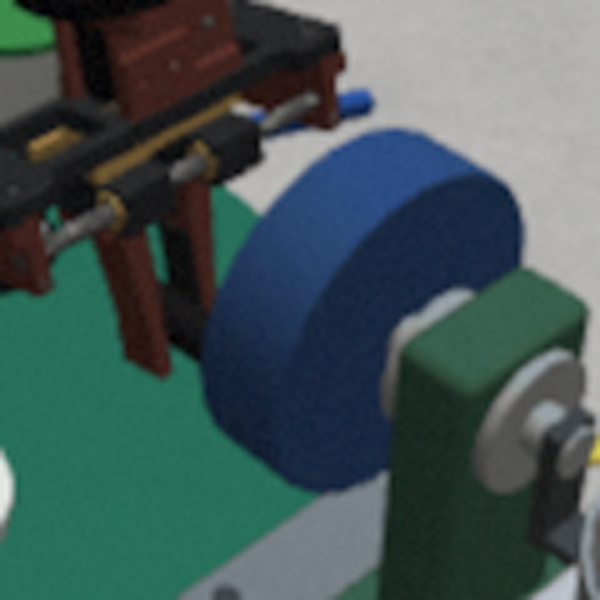

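The scene view shows the handle still held low between the fingers at about (257,215). The jar (162,172), tub (222,155) and dish (201,250) look unmoved, and the angle held steady for 0.6 s. Handing in.

```bash
timeout 60 python3 -c "
from h import *
print(current_clock(),current_finger_gap());print(close_job())"
```

```text
53.5 0.019472505679992137
the job is handed in; nothing more can be done
None
```

I gripped the crank handle and turned the drum slowly through about 1.16 turns in one direction. I then set the heavy side straight down at q ≈ 3.59 rad and handed the job in at 53.5 s, still gripping.

**How the angle was found**
- **First passes:** I made one full pass forward and one back. Readings taken after each stop gave about 5 N amplitude and put heavy-side-down at 3.59–3.65 rad.
- **Doubt about those readings:** They did not show the full drag, averaging about 2–3 N instead of 7 N. One later forward sweep read up to 9 N at q ≈ 2, against 3–4 N at the same place in the first sweep. I put this down to the arm settling after each stop and did not rely on these readings alone.
- **Slow cross-check:** I repeated short, slow strokes in both directions, averaging the two directions to cancel the drag:

| Handle angle q | Forward | Backward | Mean |
|---|---|---|---|
| about 3.6 rad | −6.5 N | +5.9 N | about 0 |
| about 2.4 rad | about 0 N | +9.2 N | about +4.6 N |

These put the heavy side straight down, not up, at about 3.6 rad. I estimate the uncertainty at about 0.1 rad.

**Last checks**
- **Angle:** It was 3.592 rad and unchanged over 0.6 s, with joint speeds near zero.
- **Grip:** The finger gap was 19.3–19.5 mm on the 20 mm handle.
- **Bystanders:** The jar, tub, dish and pen looked unmoved in the last scene picture. The magnifier was only partly visible there. The ruler last showed in an earlier top view, partly hidden by the arm.
- **Forces:** The largest force I read was about 28 N, near the top of the first turn. I only read force between moves, so brief peaks during a move were not seen.

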